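# Release the transport lock of the bench scale

### The job

Release the transport lock of the bench scale: pull its blue wing handle straight up to unlock it, turn it clockwise (seen from above) until the white pointer is over the green dots, feel there for the one angle at which it drops back in, and push it down fully home at that angle. Then let go, leaving the steel weight on the pan and the red and yellow hand devices where they are.

Things in the scene. Friction and masses are not known exactly. Their poses are not given: they have to be found in the camera images.
- scale: White bench scale, fixed: case 240 (x) by 360 (y) mm, flat deck at 75 mm height; a sloping console on its +x side reaches x = 168 mm. Origin under the middle of the case, on the bench; z up. Steel pan 200 mm square, top at 92 mm, centred at (0, +70) mm. The lock handle's vertical axis is at (0, -115) mm.
- lock_deck (a point): Point on the deck under the lock handle, on its vertical turning axis, 75 mm above the bench; axes as the scale's. Around it, 54 mm away, flat dots on the deck: one red (locked) towards +x, and an arc of green ones (unlocked) from 1.75 to 2.65 rad clockwise of the red, seen from above.
- handle_grip (a point): Centre of the blue wing handle, on its turning axis, moving with it; 109 mm above the bench when home. The wing is an upright plate 90 mm long (x; +x is the end with the white pointer line), 16 mm thick (y), 40 mm high (z): top 20 mm above this point, underside 20 mm below. Under it is a black disc, 60 mm diameter, its top 22 mm below this point.
- pull (a joint): Height the handle is pulled up, m: 0 fully home, 0.022 upper stop. About 3 N of sliding friction; it stays where it is left. Above 0.014 it is free to turn. Lower down, a key hidden inside the case must stand in a slot: at any other angle the key rests on a hidden ring and the handle stops at 0.014.
- turn (a joint): Handle angle, rad, clockwise from above: about 0 at the start (locked), stops at -0.12 and 2.95; 0.06 N m of friction, stays where left. In a slot it has about 0.05 rad of play each way. The only other slot lies between 1.75 and 2.65, differs each time, is hidden and not reported: feel for it by pressing with 5 to 10 N; it takes the key within about 0.1 rad of its centre.
- weight_mid (a point): Loose steel check weight, 58 mm diameter, 80 mm tall, 0.6 to 1 kg, standing on the pan; this point is half-way up. Must stay.
- labeller_mid (a point): Loose red hand-held label printer, 150 (x) by 75 by 50 mm, lying on the bench on the scale's -y side; this point is 20 mm above its underside. Must stay.
- finder_mid (a point): Loose yellow hand-held wall scanner, 160 (x) by 70 by 36 mm, lying on the bench on the scale's +y side; this point is 18 mm above its underside. Must stay.

How it is judged:
On the way, in this order (a step that is already met when the one before it is completed fails the run):
1. the handle is pulled up out of its locked slot (more than 12 mm) while still near the locked mark (value of joint pull above 0.012 m and value of joint turn below 0.6 rad), for 0.1 s.
2. the handle, still out, is turned clockwise at least 1.5 rad (value of joint pull above 0.008 m and value of joint turn above 1.5 rad), for 0.1 s.
At the end, for the whole second after the job is handed in: The handle is down within 3 mm of fully home in the unlocked slot (turned between 1.6 and 2.8 rad clockwise), at rest; the weight, label printer and wall scanner are each within 30 mm of where they began (value of joint pull below 0.003 m and value of joint turn between 1.6 and 2.8 rad and velocity of joint turn between -0.05 and 0.05 rad/s and distance of each of weight_mid, labeller_mid, finder_mid from where it was at the start of the episode below 0.03 m); the robot touches nothing.
It fails at once if the weight is moved more than 30 mm (distance of weight_mid from where it was at the start of the episode above 0.03 m).
It fails at once if the label printer is moved more than 30 mm (distance of labeller_mid from where it was at the start of the episode above 0.03 m).
It fails at once if the wall scanner is moved more than 30 mm (distance of finder_mid from where it was at the start of the episode above 0.03 m).
It also fails if it takes over 61 s, if anything falls off the work surface, if the arm or the gripper's body presses on something with over 40 N, if the wrist force passes 120 N, or if a joint passes its speed limit or range.

### The arm

A 7-joint arm with a two-finger parallel gripper is mounted at the origin on the work surface. World frame = base frame: x ahead of the robot, y to its left, z up, the work surface at z = 0. Lengths are in m, angles in rad, forces in N, time in s.
With the tool pointing down it reaches from about 0.425 to 0.825 m from the base axis. Payload 3.6 kg.
Tool frame: the origin (TCP) lies where the fingers leave the gripper's body, on its centre line; the fingertips stand 73 mm ahead of it and the grasp point (between the pads) lies 54 mm ahead of it; z points along the fingers, y is the line along which they close (so a half turn about z gives the same grasp; the last joint's range is limited). The gripper opens to 85 mm and grips with 20 to 120 N. Pads are 22 mm wide; open, the fingers measure 114 mm over their backs; the gripper's body (76 mm by 85 mm) begins 54 mm behind the grasp point. The pads swing forward as they close: fully open they stand 13 mm farther back than shut.
Start: joints at [-1.169, 0.615, -0.013, 1.423, 0.008, 1.103, -0.04], TCP at [0.27, 0.591, 0.304] pointing down, gripper open.
Joint ranges: [-3.12, 3.12], [-0.3, 2.06], [-1.34, 1.32], [0.26, 2.42], [-1.36, 4.5], [0.01, 1.98], [-2.84, 2.84]. Speed limits (rad/s): [2.79, 2.79, 3.14, 3.14, 3.14, 3.14, 3.14].

### API

Orientations are given as a unit quaternion [x, y, z, w].
In Python, from station import arm, snapshot, camera_info, ticket gives the robot as it stands. Calls block until the motion is done:
- arm.movep(position, orientation): joint-space move of the TCP to a pose.
- arm.line_to(position, velocity=0.15, ori=None): straight line of the TCP; ori=None keeps the orientation; velocity is the mean speed in m/s.
- arm.move_j(angles): joint-space move.
- arm.move_gripper(opening, effort=None): opening from 0.0 (shut) to 1.0 (fully open); effort is the grip in N (None keeps the last); returns when the fingers have stopped.
- arm.pause(seconds).
- arm.ik(position, orientation): joint angles nearest the present ones, or None.
- snapshot(name): name is "scene" or "top" or "wrist"; returns the picture (480x640x3 uint8, blue, green, red); there is no depth.
- camera_info(name): a dict with "fx", "fy", "cx", "cy" (pixels), "R" (3x3) and "t" (3): a world point X has camera coordinates R X + t; the wrist camera has in their place "T_tool_cam" (4x4, takes a point from camera to tool coordinates, whose origin is the TCP and whose axes are the flange's). Camera axes: x right, y down, z forward; pixel columns grow to the right and rows downward; lengths in m; the calibration is good to about 2 mm. A picture is of the moment at which its call begins: read the wrist's pose just before it. camera_info takes no time and is no camera call.
A pose or a line that the arm cannot do raises arm.MotionError and nothing moves.
- ticket.finish_job(): hands the job in; it is judged then, once.
Readings, each from a call of its own:
- arm.read_time(): time.
- arm.read_joint_positions(): joint angles.
- arm.read_dq(): joint speeds.
- arm.read_effort(): joint torques, N m.
- arm.read_tool_pos(): TCP position.
- arm.read_eef_rot(): TCP orientation.
- arm.read_ft_force(): force on the tool from outside, world axes, zero at the start.
- arm.read_wrist_torque(): the same for the moment, N m.
- arm.read_opening(): opening from 0.0 (shut) to 1.0 (fully open).
- arm.read_finger_force(): force on a finger pad.
Only numpy, scipy, OpenCV 4.12 (cv2) and the standard library are available. Lean on these libraries where they do the work, as an engineer would, in place of code of your own. Each camera call takes 0.05 s, during which the arm holds its last target. There are 200 camera calls.

## Working session

There is one attempt and no reset: what is moved stays moved. The work goes in short steps, each a Python script; the robot and the scene stay as the last script left them, time stands still between calls to the robot, and variables do not carry over. Pictures are saved under pics/ and viewed, at most 10 in all, crops included, and the job is handed in when it is done.

```bash
ls; mkdir -p pics; python3 - <<'E'
from station import arm, snapshot, camera_info
import cv2
for n in("scene","top"):
    cv2.imwrite(f"pics/{n}0.png",snapshot(n)); c=camera_info(n); print(n,c)
print(camera_info("wrist"),arm.read_time(),arm.read_eef_rot(),arm.read_tool_pos())
E
```

```text
pics
scene {'fx': 544.6742702164306, 'fy': 544.6742702164306, 'cx': 321.5595578207193, 'cy': 247.972840967908, 'R': array([[ 0.06058987,  0.99816206, -0.00117007],
       [ 0.8085956 , -0.04977013, -0.58625599],
       [-0.58523672,  0.03457506, -0.81012502]]), 't': array([-0.17811266, -0.39163068,  1.39057922])}
top {'fx': 465.75378123684465, 'fy': 465.75378123684465, 'cx': 315.85607813147374, 'cy': 239.70636173984545, 'R': array([[-5.31743568e-04, -9.99999769e-01, -4.23530681e-04],
       [-9.80571482e-01,  6.04492990e-04, -1.96161164e-01],
       [ 1.96161375e-01,  3.10994670e-04, -9.80571577e-01]]), 't': array([0.13891108, 0.59630132, 1.0009231 ])}
{'fx': 430.1697009635696, 'fy': 430.1697009635696, 'cx': 321.3700184511634, 'cy': 244.96179171675493, 'T_tool_cam': array([[ 3.04094984e-04, -9.60610072e-01, -2.77899617e-01,
         7.08724830e-02],
       [ 9.99999911e-01,  2.10514436e-04,  3.66580819e-04,
         4.62024984e-04],
       [-2.93639346e-04, -2.77899703e-01,  9.60610050e-01,
        -6.97561976e-02],
       [ 0.00000000e+00,  0.00000000e+00,  0.00000000e+00,
         1.00000000e+00]])} 0.1 [ 2.12221711e-01  9.77220830e-01 -1.15466485e-03 -2.48813229e-04] [0.2694054  0.59095244 0.30284494]
```

View pics/top0.png

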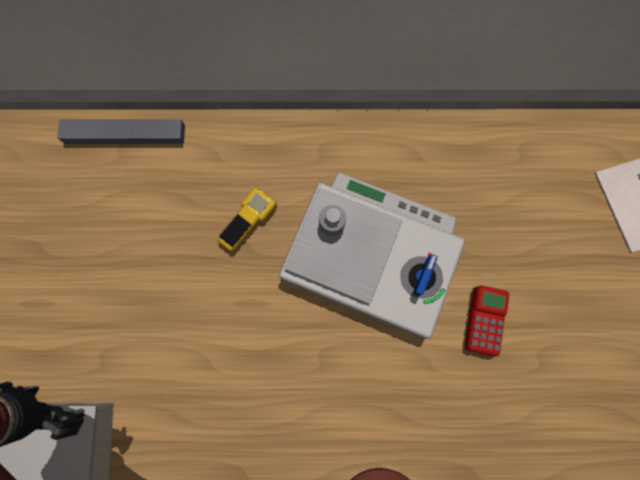

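View pics/scene0.png

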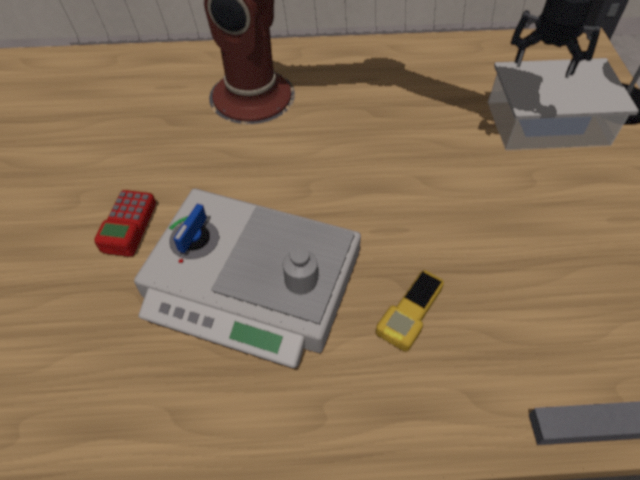

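The handle in the top view is at about (426,275), with the pointer up and to the right. The scale's yaw is about -20°. The red printer is at (487,320), the yellow scanner at (247,220) and the weight at (333,220). In the scene view the handle is at (190,230).

```bash
cat > h.py <<'E'
from station import arm, snapshot, camera_info, ticket
import numpy as np, cv2
from scipy.spatial.transform import Rotation as Ro
def quat(a):  # tool down, tool x along world angle a
    c,s=np.cos(a),np.sin(a)
    return Ro.from_matrix([[c,s,0],[s,-c,0],[0,0,-1]]).as_quat()
def cam(name):  # R,t world->cam, K
    i=camera_info(name); K=np.array([[i['fx'],0,i['cx']],[0,i['fy'],i['cy']],[0,0,1]])
    if name=="wrist":
        T=np.eye(4);T[:3,:3]=Ro.from_quat(arm.read_eef_rot()).as_matrix();T[:3,3]=arm.read_tool_pos()
        C=np.linalg.inv(T@i['T_tool_cam']); return K,C[:3,:3],C[:3,3]
    return K,np.array(i['R']),np.array(i['t'])
def onplane(c,uv,z):
    K,R,t=c; d=R.T@np.linalg.inv(K)@np.array([*uv,1.]); o=-R.T@t
    return o+d*(z-o[2])/d[2]
def mask(im,lo,hi): return cv2.inRange(cv2.cvtColor(im,cv2.COLOR_BGR2HSV),lo,hi)
def blue(im): return mask(im,(105,120,50),(130,255,255))
E
python3 - <<'E'
from h import *
for n,z in(("top",.12),("scene",.112)):
    c=cam(n);im=cv2.imread(f"pics/{n}0.png")
    m=cv2.moments(blue(im),True);p=onplane(c,(m['m10']/m['m00'],m['m01']/m['m00']),z);print(n,m['m00'],p)
    if n=="top":
        a=onplane(c,(317,185),.075);b=onplane(c,(463,238),.075);d=a-b;y=np.arctan2(d[1],d[0])-np.pi/2;print("yaw",y)
        p0=p
for a in (y,y+np.pi):
    for k in(0,-.8,-1.75,-2.65):
        q=arm.ik(p0+[0,0,.08],quat(a+k)); print(a+k,None if q is None else np.round(q,2))
E
```

```text
top 393.0 [ 0.50236089 -0.08733804  0.12      ]
yaw -0.3630858544025839
scene 690.0 [ 0.51607112 -0.09102229  0.112     ]
-0.3630858544025839 [-0.32  0.63  0.7   1.96 -0.59  0.76 -1.21]
-1.163085854402584 [-0.52  0.82  1.13  1.97 -0.91  0.99 -1.67]
-2.113085854402584 [ 0.31  0.55 -0.27  1.94  0.22  0.68  2.5 ]
-3.0130858544025836 [ 0.15  0.54 -0.02  1.95  0.02  0.66  1.81]
2.778506799187209 [ 0.08  0.54  0.08  1.95 -0.07  0.66  1.4 ]
1.978506799187209 [-0.04  0.55  0.25  1.95 -0.21  0.67  0.75]
1.028506799187209 [-0.17  0.57  0.45  1.96 -0.38  0.69 -0.03]
0.1285067991872091 [-0.28  0.61  0.63  1.96 -0.52  0.74 -0.78]
```

```bash
python3 - <<'E'
from h import *
a=-.363+np.pi
arm.movep([.508,-.089,.30],quat(a)); print(arm.read_time(),arm.read_joint_positions(),arm.read_tool_pos())
c=cam("wrist");im=snapshot("wrist");cv2.imwrite("pics/w1.png",im)
b=blue(im);n,l,s,ce=cv2.connectedComponentsWithStats(b);k=1+s[1:,4].argmax();print(s[k],ce[k])
for nm,m in(("green",mask(im,(45,100,60),(80,255,255))),("red",mask(im,(0,150,80),(8,255,255)))):
    n,l,s,ce=cv2.connectedComponentsWithStats(m)
    for i in range(1,n):
        if s[i,4]>15: print(nm,s[i,4],ce[i],onplane(c,ce[i],.075))
E
```

```text
2.65 [-0.03571258  0.41834166  0.23641454  1.81874378 -0.12074058  0.91843017
  1.46438339] [ 0.5083583  -0.08787291  0.29992045]
[ 291  168   47  152 3923] [314.19016059 233.85062452]
green 1020 [255.06568627 184.34901961] [ 0.46558495 -0.11952966  0.075     ]
green 2286 [ 92.12204724 236.44663167] [ 0.45882765 -0.2420757   0.075     ]
green 157 [579.07643312 393.22929936] [0.70863217 0.05564124 0.075     ]
red 12661 [ 88.57499408 167.85561962] [ 0.41547647 -0.2206871   0.075     ]
```

View pics/w1.png

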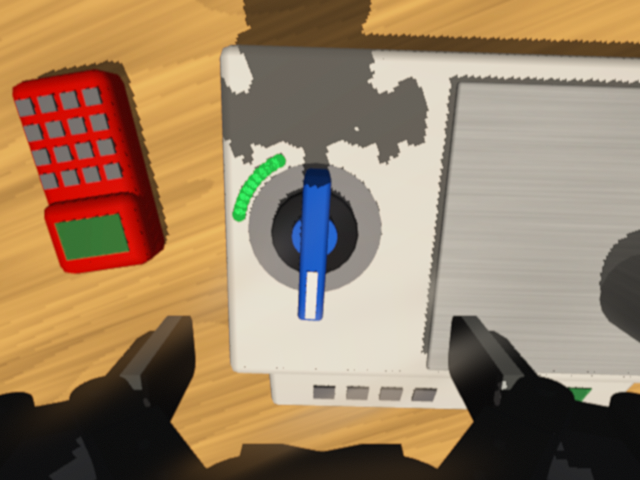

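The wrist view shows the ring on the deck centred near (315,228), with the wing from (317,170) to (311,319) and the pointer end at the bottom. The green dots run from (240,215) to (282,160). I'll fit the ring circle and the wing's line in world coordinates.

```bash
python3 - <<'E'
from h import *
from scipy.optimize import least_squares
c=cam("wrist");im=cv2.imread("pics/w1.png");g=cv2.cvtColor(im,cv2.COLOR_BGR2GRAY).astype(float)
print(g[228,240:300:4],g[275:300:2,315+20])
def rim(r0,r1,up,z):
    P=[]
    for t in np.radians(np.arange(0,360,4)):
        r=np.arange(r0,r1,.5);u=315+r*np.cos(t);v=229+r*np.sin(t)
        if v[-1]<175 or abs(u[0]-315)<22: continue
        l=cv2.remap(g.astype(np.float32),u.astype(np.float32)[None],v.astype(np.float32)[None],1)[0]
        d=np.convolve(l,[1,1,1,0,-1,-1,-1],'valid');k=d.argmax()
        if d[k]>60:P.append(onplane(c,(u[k+3],v[k+3]),z)[:2])
    P=np.array(P);f=least_squares(lambda s:np.hypot(*(P-s[:2]).T)-s[2],[.508,-.09,.04],loss='soft_l1',f_scale=.001)
    print(len(P),f.x,np.abs(f.fun).mean());return f.x
rim(52,78,1,.075);rim(33,55,1,.087)
m=blue(im)|cv2.inRange(im,(200,200,200),(255,255,255))&0
E=[]
for v in range(180,316,4):
    r=np.r_[290:340][ (blue(im)[v,290:340]>0)|((g[v,290:340]>150)&(v>270)&(np.abs(np.arange(290,340)-311)<10))]
    if 200<v<270: continue
    E.append([(onplane(c,(r.min(),v),.129)+onplane(c,(r.max()+1,v),.129))[:2]/2, r.min(),r.max(),v])
Q=np.array([e[0] for e in E]);print([e[1:] for e in E][::4])
vx,vy,x,y=cv2.fitLine(Q.astype(np.float32),2,0,.01,.01).ravel()
if vx<0: vx,vy=-vx,-vy
print("dir",np.arctan2(vy,vx),x,y)
s=m[:, 280:350].any(1);print("far end",onplane(c,(311,np.where(s[:330])[0].max()+1),.129),"near",onplane(c,(317,168),.129))
E
```

```text
[224. 224. 176. 141. 140. 142. 141. 143.  52.  45.  47.  47.  48.  53.
  99.] [145. 145. 145. 145. 144. 145. 143. 187. 223. 223. 223. 223. 222.]
56 [ 0.50980751 -0.09292395  0.0470585 ] 0.0002252875953522801
50 [ 0.50837926 -0.09242847  0.02975664] 0.0004527252129525036
[[np.int64(304), np.int64(329), 180], [np.int64(302), np.int64(330), 196], [np.int64(300), np.int64(324), 280], [np.int64(299), np.int64(322), 296], [np.int64(299), np.int64(321), 312]]
dir -0.41507047 0.51298755 -0.094054826
far end [ 0.54996505 -0.10977147  0.129     ] near [ 0.46501863 -0.07351246  0.129     ]
```

```bash
python3 - <<'E'
from h import *
a=-.405+np.pi; x,y=.5087,-.0925
st=lambda s:print(s,arm.read_time(),np.round(arm.read_tool_pos(),4),np.round(arm.read_ft_force(),1),np.round(arm.read_wrist_torque(),2),round(arm.read_opening(),3))
arm.line_to([x,y,.30],.1,quat(a)); st("above")
arm.line_to([x,y,.168],.1); st("down")
arm.move_gripper(0.0,40); arm.pause(.2); st("grip")
arm.line_to([x,y,.188],.04); arm.pause(.3); st("up")
print(arm.read_joint_positions())
cv2.imwrite("pics/s2.png",snapshot("scene")[150:300,100:300].repeat(3,0).repeat(3,1))
E
```

```text
above 2.95 [ 0.5088 -0.0922  0.3   ] [0.2 0.2 0.3] [ 0.04 -0.02  0.02] 0.997
down 4.4167 [ 0.5091 -0.0926  0.1686] [ 0.4 -0.7  0. ] [-0.    0.03  0.01] 1.006
grip 5.25 [ 0.5086 -0.0928  0.1682] [-0.6 -0.4  2.9] [-0.19  0.28 -0.05] 0.183
up 6.2 [ 0.5086 -0.0927  0.1881] [-1.7 -2.4  2.3] [-0.56  0.28  0.  ] 0.181
[ 1.45414383e-03  5.72781637e-01  2.03944946e-01  1.94201298e+00
 -1.83388185e-01  6.44394296e-01  1.48636358e+00]
```

View pics/s2.png

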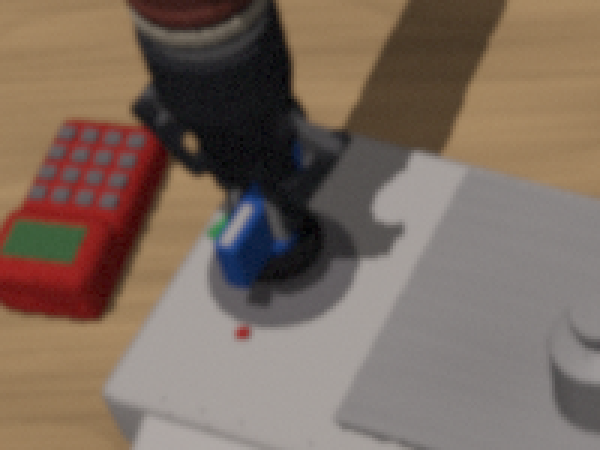

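The wing appears raised, with a gap above the disc. The pointer end is still at about (240,250) in the crop, by the red dot at (243,332). Next I'll turn it in steps and watch the forces.

```bash
python3 - <<'E'
from h import *
st=lambda s:print(s,round(arm.read_time(),2),np.round(arm.read_tool_pos(),4),np.round(arm.read_ft_force(),1),np.round(arm.read_wrist_torque(),2))
q0=np.array(arm.read_joint_positions())
for d in(.12,.3,.6,.9,1.2,1.5,1.72):
    q=q0.copy();q[6]-=d;arm.move_j(q);arm.pause(.1);st(d)
    if abs(arm.read_wrist_torque()[2])>.6 or np.linalg.norm(arm.read_ft_force())>25: print("STOP");break
cv2.imwrite("pics/s3.png",snapshot("scene")[150:300,100:300].repeat(3,0).repeat(3,1))
E
```

```text
0.12 6.6 [ 0.5087 -0.0926  0.188 ] [-0.4 -2.1  1.8] [-0.37  0.18 -0.02]
0.3 6.99 [ 0.5089 -0.0924  0.1881] [-0.1 -1.5  1.4] [-0.18 -0.03  0.02]
0.6 7.48 [ 0.5091 -0.0922  0.188 ] [ 0.6  0.3 -1.2] [ 0.12 -0.33 -0.06]
0.9 7.97 [ 0.5095 -0.092   0.1881] [ 4.1  2.2 -2.7] [ 0.48 -0.93 -0.  ]
1.2 8.47 [ 0.5099 -0.092   0.1881] [ 5.6  2.  -3.7] [ 0.53 -1.12 -0.02]
1.5 8.96 [ 0.5102 -0.0921  0.1882] [ 5.5  1.7 -4.4] [ 0.51 -1.28 -0.03]
1.72 9.38 [ 0.5105 -0.0923  0.1882] [ 6.6  1.7 -3.6] [ 0.38 -1.32 -0.02]
```

View pics/s3.png

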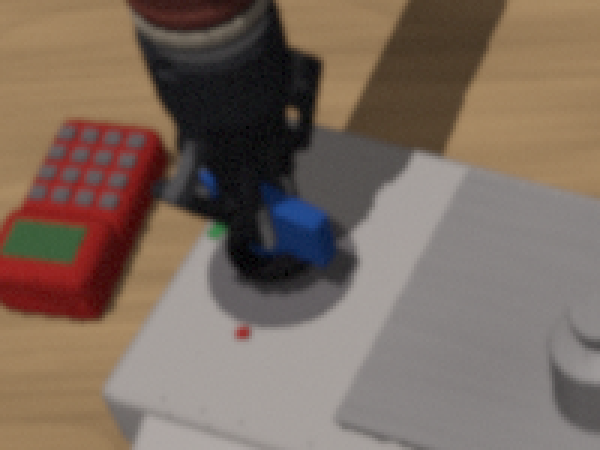

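The handle is raised and turned about 1.7 rad. Now I'll probe for the slot.

```bash
cat > probe.py <<'E'
from h import *
a0=-.405+np.pi; x,y=.5105,-.0922; Z0=.1682
def go(t,p): arm.movep([x,y,Z0+p],quat(a0-t))
def st(s): print(s,round(arm.read_time(),2),np.round(arm.read_tool_pos(),4),np.round(arm.read_ft_force(),1),np.round(arm.read_wrist_torque(),2))
def probe(t):
    go(t,.0175);arm.pause(.15);f0=arm.read_ft_force()[2]
    for p in(.014,.0125,.011,.0095,.008):
        arm.line_to([x,y,Z0+p],.02);arm.pause(.1)
        f=arm.read_ft_force()[2]-f0;h=arm.read_tool_pos()[2]-Z0
        if f>10: break
    st(f"t={t:.2f} h={h*1e3:.1f} f={f:.1f}")
    return f<=10 and h<.0105
E
python3 - <<'E'
from probe import *
for t in np.arange(1.8,2.65,.12):
    if probe(t): print("FOUND",t);break
E
```

```text
t=1.80 h=13.4 f=18.1 10.96 [ 0.5111 -0.0922  0.1816] [ 1.7  2.1 15.9] [ 0.27 -0.06  0.03]
t=1.92 h=13.4 f=18.2 12.48 [ 0.5113 -0.0923  0.1816] [ 2.3  2.2 19.2] [ 0.2  -0.06 -0.03]
t=2.04 h=13.2 f=17.3 14.01 [ 0.5115 -0.0924  0.1814] [ 1.8  2.8 19.3] [ 0.21 -0.29 -0.1 ]
t=2.16 h=12.2 f=10.4 15.53 [ 0.5115 -0.0926  0.1804] [ 3.4  1.  12.7] [ 0.01 -0.71 -0.06]
t=2.28 h=7.6 f=-1.1 17.76 [ 0.5114 -0.0928  0.1758] [6.  0.  0.9] [-0.1  -1.52 -0.06]
FOUND 2.2799999999999994
```

It dropped in at about 2.28. Pushing home.

```bash
python3 - <<'E'
from probe import *
for p in(.006,.004,.002,.001,0,-.001,-.002,-.003):
    arm.line_to([x,y,Z0+p],.02);arm.pause(.15);st(p)
    if arm.read_ft_force()[2]>16:break
cv2.imwrite("pics/s4.png",snapshot("scene")[150:300,100:300].repeat(3,0).repeat(3,1))
E
```

```text
0.006 18.16 [ 0.5114 -0.0928  0.1737] [ 7.  -1.1 -0.1] [-0.11 -1.52 -0.08]
0.004 18.56 [ 0.5114 -0.0928  0.1717] [ 7.  -0.1  0. ] [-0.12 -1.54 -0.05]
0.002 18.96 [ 0.5114 -0.0928  0.1697] [ 5.9 -0.2 -0.1] [-0.15 -1.61 -0.1 ]
0.001 19.36 [ 0.5114 -0.0928  0.1688] [ 5.6 -0.6 -0.3] [-0.11 -1.48 -0.05]
0 19.76 [ 0.5114 -0.0928  0.1682] [ 5.3 -0.2  3. ] [-0.   -1.39 -0.04]
-0.001 20.16 [ 0.5114 -0.0929  0.1681] [4.5 0.3 9.1] [ 0.11 -1.03 -0.  ]
-0.002 20.56 [ 0.5114 -0.0929  0.168 ] [ 2.6  1.2 16.2] [ 0.22 -0.61 -0.04]
```

View pics/s4.png

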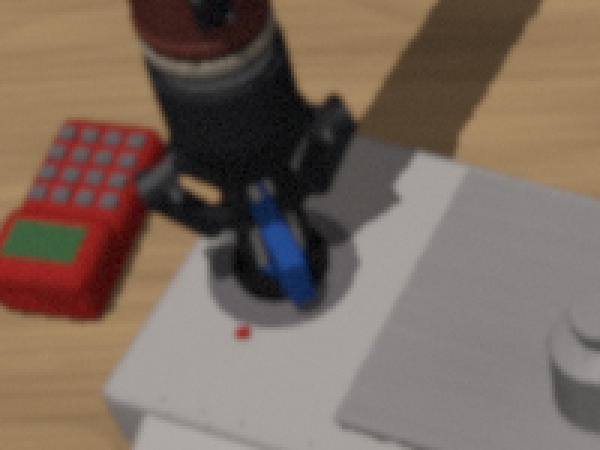

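It met a hard stop at the original height, and the wing looks down in the view. The blue end is at about (300,295). I'll unload, release, back off and check.

```bash
python3 - <<'E'
from probe import *
arm.line_to([x,y,Z0-.0005],.02);arm.pause(.2);st("unload")
arm.move_gripper(1.0);arm.pause(.2);st("open")
arm.line_to([x,y,.30],.08);arm.pause(.3);st("up")
cv2.imwrite("pics/w5.png",snapshot("wrist"))
E
```

```text
unload 21.06 [ 0.5114 -0.0928  0.1682] [5.2 0.5 7.8] [ 0.07 -1.17 -0.07]
open 21.94 [ 0.5105 -0.0922  0.1677] [-0.5  0.3  0. ] [-0.03  0.02 -0.01]
up 24.04 [ 0.5105 -0.0922  0.2999] [-0.8  0.1 -0.3] [ 0.   -0.03 -0.  ]
```

View pics/w5.png

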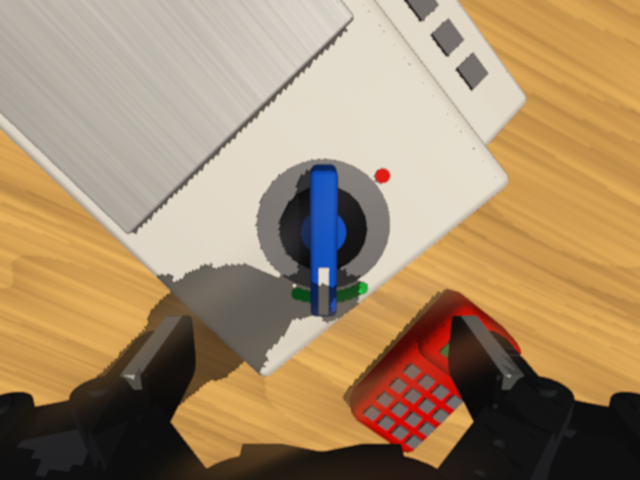

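The pointer at (323,290) is over the green dots. The wing's apparent length, rows 165–315, matches the home view, so the handle is down. Handing in.

```bash
python3 -c "
from station import ticket
print(ticket.finish_job())"
```

```text
the job is handed in; nothing more can be done
None
```

The lock handle was pulled up, turned about 2.28 rad clockwise to the slot, pushed fully home there and let go, with the gripper clear; the job is handed in at about 24 s, and no verdict was returned.

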